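# Push a steel blank out over the end of the filing board

### The job

Two flat steel blanks lie side by side on the raised wooden filing board. With a fingertip, push the blank that has the round hole along its lane, away from the cross stop, until it sticks out about 3 cm past the open end of the board so that its edge can be filed (up to a centimetre more or less is fine). Only push it, do not pick it up or let it drop off, and leave the plain blank and everything else where they are.

Things in the scene. Friction and masses are not known exactly. Their poses are not given: they have to be found in the camera images.
- ledge: fixed plywood filing board, 300 mm long (its x), 162 wide (y), 50 high. Origin: centre of its underside. The blanks lie on its top, in two lanes 72 mm wide centred on y = -39 and +39 mm, between dark ribs (along x at y = -78, 0, 78 mm; 6 wide, 4 high). A cross stop 12 mm thick, 12 high closes the -x end (x = -150 to -138 mm).
- ledge_lip (a point): the middle of the top edge of the board's open +x end (150 mm from the board's centre, 50 mm above the bench); beyond it is a free drop to the bench. Axes as the board's.
- holed_mid (a point): the blank to push: loose steel plate 110 mm long (x), 66 wide (y), 6 thick, one 33 mm round hole through its middle, about 0.3 kg. This point: its centre, half-way up. It lies flat in either lane, its x along the board's x within 3 degrees, its rear edge at least 40 mm from the cross stop. It slides with dry friction of a few newtons and stays where left.
- plain_mid (a point): the other blank, to be left alone: loose steel plate of the same 110 x 66 x 6 mm without a hole, lying in the other lane. This point is its centre, half-way up.
- file: bystander: flat file with a wooden handle, 315 mm long, 22 mm high, lying beside the board on the robot's side. Origin on its underside, near mid-length; x towards its tip
- offcut: bystander: wooden offcut 120 x 45 x 40 mm lying beyond the board. Origin at the centre of its underside
- jar: bystander: closed glass jar, 60 mm across, 75 mm tall, beyond the board. Origin at the centre of its underside
- screwdriver: bystander: red-handled screwdriver lying to the left. Origin on its underside
- chuckkey: bystander: T-shaped drill chuck key, about 90 mm, lying to the right. Origin on its underside
- bitbox: bystander: open cardboard box 120 x 160 x 50 mm with two dividers, to the left. Origin at the centre of its underside
There are look-alikes about, which are no part of the job. What is shaped like the part that bears holed_mid but orange or pink is not meant.

How it is judged:
At the end, for the whole second after the job is handed in: The blank with the hole lies at rest and flat on the ledge in its lane and sticks out 20 to 40 mm past the board's open end (its centre 115 to 135 mm along the board's x); the plain blank is within 15 mm of where it was (x of holed_mid in the frame of ledge between 0.115 and 0.135 m and z of holed_mid in the frame of ledge between 0.049 and 0.057 m and angle between holed_mid's own z axis and vertical below 0.06 rad and linear speed of holed below 0.01 m/s and distance of plain_mid from where it was at the start of the episode below 0.015 m); the robot touches nothing.
It fails at once if the blank with the hole is lifted more than 12 mm off the ledge (z of holed_mid in the frame of ledge above 0.065 m).
It fails at once if the blank with the hole drops off the ledge (z of holed_mid in the frame of ledge below 0.035 m).
It fails at once if the plain blank is moved by more than 15 mm (distance of plain_mid from where it was at the start of the episode above 0.015 m).
It fails at once if the file, offcut, jar, screwdriver, chuck key or cardboard box is moved by more than 20 mm (distance of any of file, offcut, jar, screwdriver, chuckkey, bitbox from where it was at the start of the episode above 0.02 m).
It also fails if it takes over 40 s, if anything falls off the work surface, if the arm or the gripper's body presses on something with over 40 N, if the wrist force passes 120 N, or if a joint passes its speed limit or range.

### The arm

A 7-joint arm with a two-finger parallel gripper is mounted at the origin on the work surface. World frame = base frame: x ahead of the robot, y to its left, z up, the work surface at z = 0. Lengths are in m, angles in rad, forces in N, time in s.
With the tool pointing down it reaches from about 0.35 to 0.9 m from the base axis. Payload 19.9 kg.
Tool frame: the origin (TCP) lies midway between the tips of the shut fingers; the grasp point (between the pads) lies 19 mm behind it; z points along the fingers, y is the line along which they close (so a half turn about z gives the same grasp; the last joint's range is limited). The gripper opens to 94 mm and grips with 3 to 60 N. Pads are 16 mm wide; open, the fingers measure 119 mm over their backs; the gripper's body (75 mm by 177 mm) begins 78 mm behind the grasp point.
Start: joints at [1.302, 0.417, -0.01, 1.614, 0.005, 1.111, -0.053], TCP at [0.141, -0.609, 0.205] pointing down, gripper open.
Joint ranges: [-2.81, 2.81], [-0.39, 2.02], [-1.27, 1.25], [0.06, 2.57], [-1.19, 4.33], [0.19, 2], [-2.82, 2.82]. Speed limits (rad/s): [1.89, 1.89, 2.39, 2.39, 3.01, 3.01, 3.01].

### API

Orientations are given as a unit quaternion [w, x, y, z].
In Python, from plant import ctrl gives the robot as it stands.
- The arm moves only by the shell command python3 -m inch 'ROWS'. ROWS is JSON, a list of rows, each a list of 5 numbers: the shift along the tool's x, y, z in mm, then the turn about the tool's z in rad, then the finger opening in mm, from 0 to 94. A call has 1 to 8 rows; each row is the pose to reach, as a shift and turn from the pose commanded when the call began, along the tool's axes at that moment; what a row does not reach only later rows make up. A row lasts 1/8 s, in which the tool goes at most 62.5 mm and 10.7 degrees, less where a joint would pass 70% of its speed; a pose out of reach is approached as far as the arm can. A call with a gripper value outside its range is refused whole. The fingers move at their own pace and stop on an object; the grip force is fixed at half the most. Time passes only in rows, so rows that repeat a pose let the fingers close. It gives the time, the measured TCP pose, the force, the opening and the grip force at its end, in the units of the state.
- ctrl.observe(): the state, without advancing time (a new reading comes with each control period).
- ctrl.snapshot(name): name is "scene" or "top" or "wrist"; returns a dict with "img" (400x640x3 uint8, red, green, blue), "fov_y" (degrees; the focal length in pixels is half the picture's height over the tangent of half this angle, whatever the lens; pixels are square), "cx", "cy" (the principal point, pixels), "dist" ([k1, k2, p1, p2, k3] as OpenCV has them; the pictures are not rectified), "T" (4x4, takes a point from camera to world coordinates); the wrist camera has in their place "mount" (4x4, takes a point from camera to tool coordinates, whose origin is the TCP and whose axes are the flange's). Camera axes: x right, y up, looking along -z (the intrinsics and any distortion apply to the point x, -y, -z); pixel columns grow to the right and rows downward; lengths in m; the calibration is good to about 2 mm. A picture is of the moment at which its call begins: read the wrist's pose just before it. There is no depth.
- ctrl.job_done(): hands the job in; it is judged then, once.
The state is a dict: "t": time; "joints": joint angles; "qd": joint speeds; "effort": joint torques, N m; "ee_pos": TCP position; "orientation": TCP orientation; "ft_force": force on the tool from outside, world axes, zero at the start; "moment": the same for the moment, N m; "finger_gap": opening from 0.0 (shut) to 1.0 (fully open); "grasp_force": force on a finger pad.
Only numpy, scipy, OpenCV 4.12 (cv2) and the standard library are available. Lean on these libraries where they do the work, as an engineer would, in place of code of your own. Each camera call takes 0.05 s, during which the arm holds its last target. There are 200 camera calls.

## Working session

There is one attempt and no reset: what is moved stays moved. The work goes in short steps, Python scripts to look and compute and a shell command to move; the robot and the scene stay as the last step left them, time stands still between calls to the robot, and variables do not carry over. Pictures are saved under pics/ and viewed, at most 10 in all, crops included, and the job is handed in when it is done.

```bash
mkdir -p pics
cat > h.py <<'E'
import numpy as np, cv2, pickle
from plant import ctrl
def snap(n,f):
    o=ctrl.observe(); s=ctrl.snapshot(n); s['o']=o
    pickle.dump(s,open(f'pics/{f}.pkl','wb')); cv2.imwrite(f'pics/{f}.png',s['img'][:,:,::-1]); return s
def camT(s):
    if 'T' in s: return np.array(s['T'])
    from scipy.spatial.transform import Rotation as R
    w,x,y,z=s['o']['orientation']; T=np.eye(4); T[:3,:3]=R.from_quat([x,y,z,w]).as_matrix(); T[:3,3]=s['o']['ee_pos']
    return T@np.array(s['mount'])
def ray(s,px):
    f=200/np.tan(np.radians(s['fov_y'])/2); K=np.array([[f,0,s['cx']],[0,f,s['cy']],[0,0,1]])
    p=cv2.undistortPoints(np.array(px,float).reshape(-1,1,2),K,np.array(s['dist'],float))[:,0]
    d=np.c_[p[:,0],-p[:,1],-np.ones(len(p))]; T=camT(s); return T[:3,3],d@T[:3,:3].T
def plane(s,px,z):
    c,d=ray(s,px); return c+d*((z-c[2])/d[:,2])[:,None]
def tri(s1,p1,s2,p2):
    out=[]
    c1,D1=ray(s1,p1);c2,D2=ray(s2,p2)
    for a,b in zip(D1,D2):
        t=np.linalg.lstsq(np.c_[a,-b],c2-c1,rcond=None)[0]; out.append(np.r_[(c1+t[0]*a+c2+t[1]*b)/2,np.linalg.norm(c1+t[0]*a-c2-t[1]*b)])
    return np.array(out)
E
python3 - <<'E'
from h import *
for n in ('scene','top'):
    s=snap(n,n+'0'); print(n,s['fov_y'],s['dist'],np.round(s['T'],3).tolist())
o=ctrl.observe(); print(o['orientation'],o['ee_pos'],o['t'])
E
```

```text
scene 57.13922864216921 [-0.01372666  0.          0.          0.          0.        ] [[0.748, -0.549, 0.371, 0.891], [0.663, 0.61, -0.434, -0.456], [0.012, 0.571, 0.821, 0.917], [0.0, 0.0, 0.0, 1.0]]
top 55.29222712028864 [-0.09066429  0.          0.          0.          0.        ] [[0.062, 0.977, -0.206, 0.345], [-0.998, 0.06, -0.018, -0.002], [-0.005, 0.207, 0.978, 1.013], [0.0, 0.0, 0.0, 1.0]]
[-5.17766471e-04  9.93575542e-01  1.13169645e-01 -7.95382027e-05] [ 0.14046111 -0.60868961  0.20489579] 0.1
```

View pics/scene0.png

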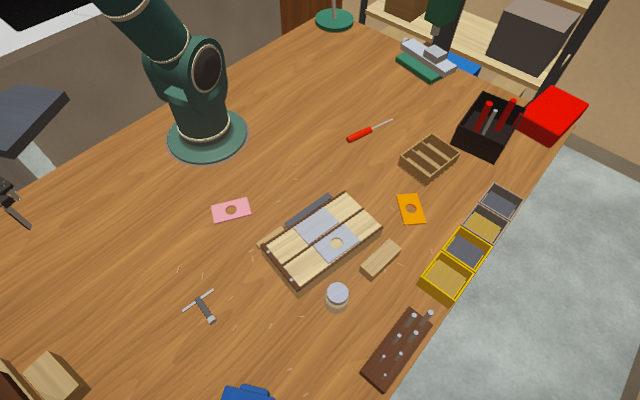

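View pics/top0.png

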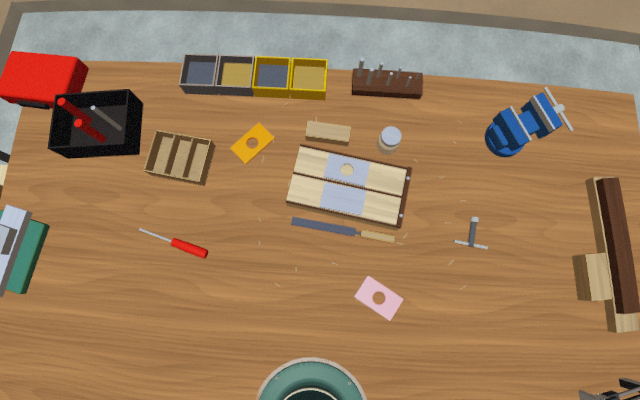

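The scene view shows the board at about (322,240), with the grey holed blank at (337,243) in the far lane and the plain one at (316,222). In the top view the candidates are the grey holed blank (347,170), plain (343,198), orange look-alike (252,143) and pink look-alike (379,298). I choose the grey holed one. I'll check this, and which end is open, in one close crop.

Run:
```python
import cv2,numpy as np
a=cv2.resize(cv2.imread('pics/top0.png')[138:242,280:420],None,fx=4,fy=4,interpolation=2)
b=cv2.resize(cv2.imread('pics/scene0.png')[185:295,252:392],None,fx=4,fy=4,interpolation=2)
cv2.imwrite('pics/c1.png',a); cv2.imwrite('pics/c2.png',b)
```

```text
(no output)
```

View pics/c1.png

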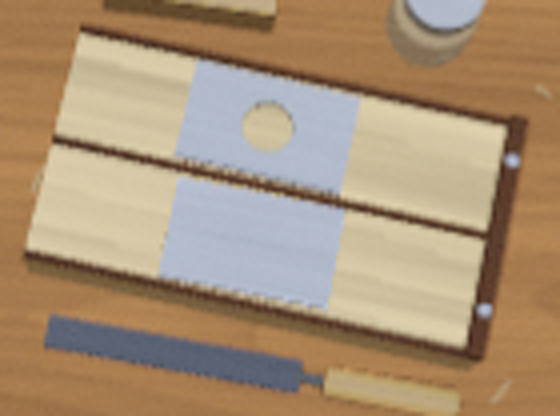

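View pics/c2.png

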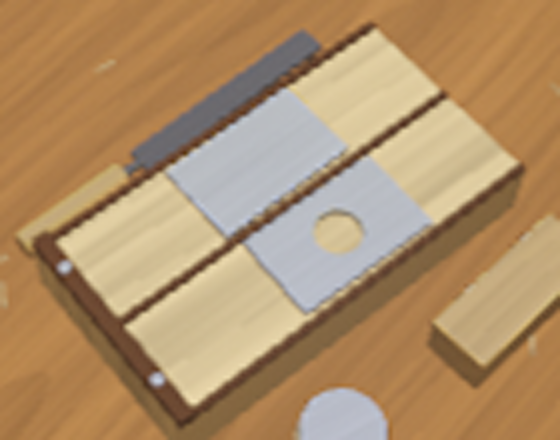

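The crops confirm it. The grey holed blank is in the far lane (hole at crop 1 (268,126)), the cross stop is at the right (-y) end and the open end is at the left (+y).

```bash
cat > m.py <<'E'
from h import *
t=pickle.load(open('pics/top0.pkl','rb'));s=pickle.load(open('pics/scene0.pkl','rb'))
n=['openfar','opennear','openmid','stopfar','stopnear','b_of','b_rf','b_rn','b_on','hole']
a=np.array([(82,28),(27,257),(55,141),(524,120),(478,357),(197,60),(360,97),(342,193),(177,155),(268,126)])/4+[280,138]-.375
b=np.array([(521,168),(375,25),(445,97),(185,420),(38,238),(433,219),(307,311),(244,240),(370,157),(339,232)])/4+[252,185]-.375
X=tri(t,a,s,b)
for k,v,p,q in zip(n,X,plane(t,a,.055),plane(s,b,.055)): print(k,v.round(4),p[:2].round(4),q[:2].round(4))
E
python3 m.py; python3 -c "
from scipy.spatial.transform import Rotation as R
print(R.from_quat([.99357,.11317,-.00008,-.00052]).as_matrix().round(3))"
```

```text
openfar [6.858e-01 7.030e-02 5.140e-02 1.000e-04] [0.6846 0.0701] [0.6866 0.0681]
opennear [0.5313 0.0967 0.0512 0.0058] [0.5285 0.0941] [0.5345 0.0967]
openmid [0.6089 0.0834 0.0482 0.0022] [0.6063 0.082 ] [0.6117 0.0801]
stopfar [ 0.639  -0.2212  0.0589  0.0025] [ 0.6394 -0.2231] [ 0.6387 -0.2192]
stopnear [ 0.4813 -0.1938  0.0605  0.0017] [ 0.4816 -0.1956] [ 0.4793 -0.1915]
b_of [ 0.6664 -0.0066  0.0581  0.0013] [ 0.667  -0.0071] [ 0.666  -0.0044]
b_rf [ 0.6475 -0.1143  0.0582  0.0008] [ 0.6483 -0.115 ] [ 0.6469 -0.1128]
b_rn [ 0.5828 -0.104   0.0593  0.0027] [ 0.5829 -0.1055] [ 0.5821 -0.1012]
b_on [0.6027 0.0036 0.0556 0.0036] [0.6017 0.0023] [0.6036 0.0054]
hole [ 0.6251 -0.0552  0.0557  0.0014] [ 0.6248 -0.0557] [ 0.6253 -0.0543]
[[ 0.974  0.225 -0.   ]
 [ 0.225 -0.974  0.001]
 [-0.    -0.001 -1.   ]]
```

Measured heights are as expected: board top about 50 mm and blank top about 56 mm. The blank is about 108×66 mm and its centre is at (0.625, -0.055). The board's x axis is about (0.165, 0.986), which puts the blank at board x of about 16 mm, so it must be pushed about 108 mm. I'll approach above a point 40 mm behind its rear edge, at (0.609, -0.149), with the fingers shut.

```bash
python3 -m inch '[[560,-342,0,0.39,0],[560,-342,0,0.39,0],[560,-342,0,0.39,0],[560,-342,0,0.39,0],[560,-342,0,0.39,0],[560,-342,0,0.39,0],[560,-342,0,0.39,0],[560,-342,0,0.39,0]]'
```

```text
t: 1.1
ee_pos: [0.4937, -0.2626, 0.2054]
orientation: [-0.0, 0.997, -0.082, -0.0]
ft_force: [-0.0, -1.7, 0.2]
finger_gap: 0.185
grasp_force: 0.0
```

```bash
python3 -m inch '[[95,-131,0,0,0],[95,-131,0,0,0],[95,-131,0,0,0],[95,-131,60,0,0],[95,-131,100,0,0],[95,-131,100,0,0],[95,-131,100,0,0]]'
python3 - <<'E'
from h import *
s=snap('wrist','w1'); print(s['o']['ee_pos'],s['fov_y'])
snap('top','t1')
E
```

```text
t: 1.98
ee_pos: [0.6084, -0.1506, 0.1071]
orientation: [0.0, 0.997, -0.082, 0.001]
ft_force: [-0.1, 0.5, 0.8]
finger_gap: 0.005
grasp_force: 0.0
[ 0.60844851 -0.15060227  0.10708529] 58.499985858141315
```

View pics/w1.png

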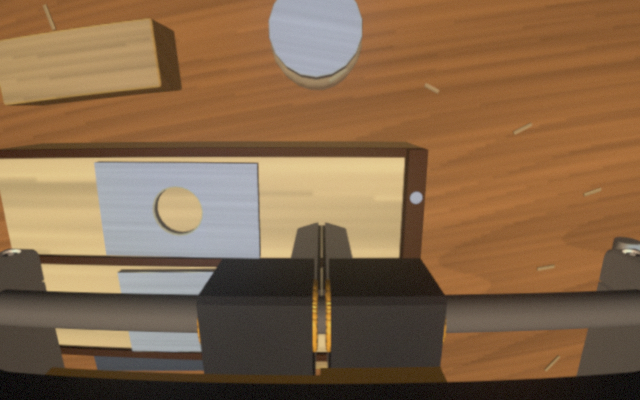

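The wrist view shows the shut fingertips at (322,225). They are over the holed blank's lane, between its rear edge (259,210) and the stop (415,200). I'll use this view as the second measurement.

Run:
```python
from h import *
s=pickle.load(open('pics/w1.pkl','rb'))
u=np.array([.164,.9865]);v=np.array([-.9865,.164]);L=np.array([.6087,.0835])
for n,p,z in (('rf',(258,163),.056),('rn',(260,257),.056),('of',(97,163),.056),('hole',(179,210),.056),('stopedge',(405,203),.062),('stopfarcorner',(427,150),.062),('tip',s['o']['ee_pos'],0)):
    X=plane(s,[p],z)[0] if len(p)==2 else np.array(p)
    print(n,X[:2].round(4),'board',(((X[:2]-L)@u+.15)*1e3).round(1),((X[:2]-L)@v*1e3).round(1))
```

```text
rf [ 0.6492 -0.1156] board -39.8 -72.6
rn [ 0.5849 -0.1036] board -38.5 -7.2
of [ 0.6674 -0.0088] board 68.6 -73.1
hole [ 0.6269 -0.0562] board 15.2 -40.8
stopedge [ 0.6087 -0.2056] board -135.2 -47.5
stopfarcorner [ 0.6407 -0.2232] board -147.3 -81.9
tip [ 0.6084 -0.1506] board -81.0 -38.1
```

The two measurements agree. Now I'll descend to just above the board (z of about 0.053) and then start pushing along tool -y.

```bash
python3 -m inch '[[0,0,30,0,0],[0,0,48,0,0],[0,0,54,0,0],[0,0,54,0,0],[0,-10,54,0,0],[0,-20,54,0,0],[0,-20,54,0,0]]'
```

```text
t: 2.95
ee_pos: [0.6114, -0.1291, 0.0518]
orientation: [-0.0, 0.997, -0.081, 0.0]
ft_force: [0.1, 1.0, -0.1]
finger_gap: 0.007
grasp_force: 0.0
```

```bash
python3 -m inch '[[0,-8,0,0,0],[0,-20,0,0,0],[0,-32,0,0,0],[0,-44,0,0,0],[0,-56,0,0,0],[0,-68,0,0,0],[0,-80,0,0,0],[0,-80,0,0,0]]'
python3 - <<'E'
from h import *
snap('wrist','w2');snap('scene','s2')
E
```

```text
t: 3.95
ee_pos: [0.6241, -0.0502, 0.0514]
orientation: [-0.0, 0.997, -0.081, -0.0]
ft_force: [0.1, -0.5, -1.0]
finger_gap: 0.009
grasp_force: 0.0
```

View pics/w2.png

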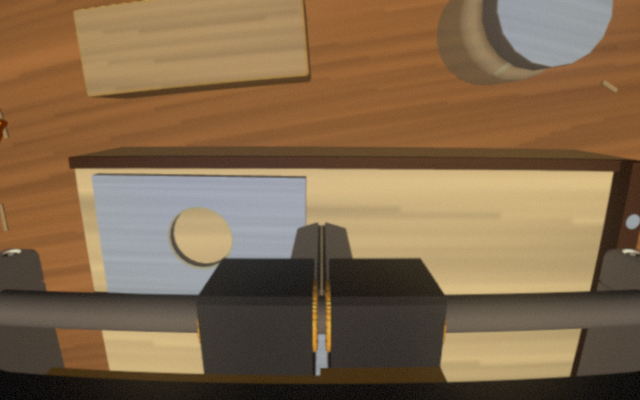

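The fingertip is against the blank's rear edge (306,230). The blank's front edge (95,178) is nearly at the board's open end (78,172), and the hole is at (202,236).

Run:
```python
from h import *
s=pickle.load(open('pics/w2.pkl','rb'))
u=np.array([.164,.9865]);v=np.array([-.9865,.164]);L=np.array([.6087,.0835])
for n,p,z in (('rf',(306,178),.056),('r2',(306,225),.056),('of',(94,176),.056),('o2',(104,290),.056),('hole',(201.5,236),.056),('boardend',(79,172),.05),('be2',(104,360),.05),('tip',s['o']['ee_pos'],0)):
    X=plane(s,[p],z)[0] if len(p)==2 else np.array(p)
    print(n,X[:2].round(4),'board',(((X[:2]-L)@u+.15)*1e3).round(1),((X[:2]-L)@v*1e3).round(1))
```

```text
rf [ 0.6598 -0.0482] board 28.4 -72.0
r2 [ 0.6357 -0.044 ] board 28.6 -47.6
of [0.6785 0.0584] board 136.7 -73.0
o2 [0.6161 0.0732] board 141.0 -9.0
hole [0.6384 0.0106] board 83.0 -41.3
boardend [0.6815 0.0702] board 148.8 -74.0
be2 [0.5676 0.0939] board 153.6 42.2
tip [ 0.6241 -0.0502] board 20.7 -37.1
```

The centre is at board x of about 84 mm, so 41 mm remain.

```bash
python3 -m inch '[[0,-8,0,0,0],[0,-17,0,0,0],[0,-26,0,0,0],[0,-33,0,0,0],[0,-38,0,0,0],[0,-41,0,0,0],[0,-41,0,0,0]]'
python3 - <<'E'
from h import *
snap('wrist','w3')
E
```

```text
t: 4.92
ee_pos: [0.6306, -0.011, 0.0515]
orientation: [-0.0, 0.997, -0.081, 0.0]
ft_force: [-0.5, -0.5, 0.2]
finger_gap: 0.006
grasp_force: 0.0
```

View pics/w3.png

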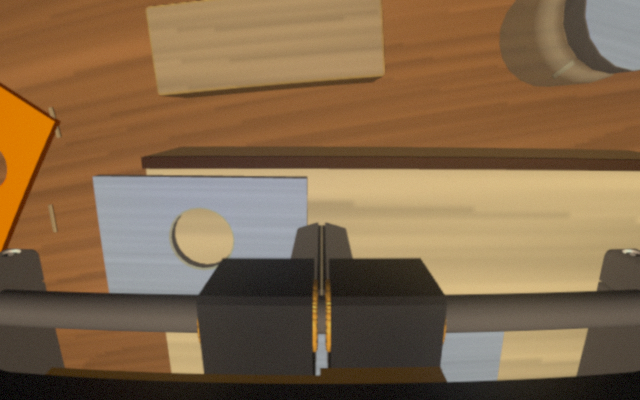

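The blank's front edge (94,178) is now well past the board end (147,172), about 27 mm, which is in range. I'll back off, lift and verify.

```bash
python3 -m inch '[[0,8,0,0,0],[0,20,0,0,0],[0,20,-30,0,0],[0,20,-80,0,0],[0,20,-130,0,0],[0,20,-150,0,0],[0,20,-150,0,0]]'
python3 - <<'E'
from h import *
s=snap('wrist','w4')
E
```

```text
t: 5.85
ee_pos: [0.6279, -0.032, 0.2029]
orientation: [0.0, 0.997, -0.082, 0.001]
ft_force: [-0.2, 0.1, -0.1]
finger_gap: 0.005
grasp_force: 0.0
```

View pics/w4.png

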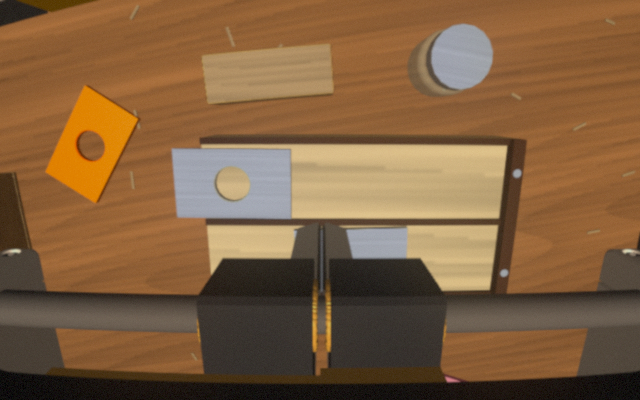

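The view is clear: the blank spans (173–291, 149–218), the board end is at about (204,180) and the hole is at (233,183). The plain blank is still in its lane. I'll do a numeric check, then hand in.

Run:
```python
from h import *
s=pickle.load(open('pics/w4.pkl','rb'))
u=np.array([.164,.9865]);L=np.array([.6087,.0835])
g=lambda p,z:(((plane(s,[p],z)[0,:2]-L)@u+.15)*1e3)
h,e,st,fr,re=g((233,183),.056),g((207,225),.05),g((526,140),.062),g((174.5,183),.056),g((291.5,183),.056)
print(h,e,st,fr,re)
c=(fr+re)/2; print(c)
if abs(c-125)<7 and abs(fr-e-30)<8: print(ctrl.job_done())
```

```text
121.65439865302555 151.32081374013188 -146.80418463204362 177.29005930652627 66.97795380469275
122.13400655560952
the job is handed in; nothing more can be done
None
```

The holed blank now sticks out about 26–27 mm past the board's open end, with its centre at about 122 mm (the limits are 115–135 mm). The wrist view shows the plain blank still in its lane, and the job has been handed in.

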